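# Hook the draining grille under the tray's lip and lay it flat

### The arm

A 6-joint arm with a two-finger parallel gripper is mounted at the origin on a cart in front of the work surface, level with it; the furniture and walls round the work are solid. World frame = base frame: x ahead of the robot, y to its left, z up, the work surface at z = 0. Lengths are in mm, angles in rad, forces in N, time in s.
With the tool pointing down it reaches from about 275 to 750 mm from the base axis. Payload 10.2 kg.
Tool frame: the origin (TCP) lies on the centre line of the jaws, within the pads' length; the fingertips stand 17 mm ahead of it and the grasp point (between the pads) lies 2 mm behind it; z points along the fingers, y is the line along which they close (so a half turn about z gives the same grasp; the last joint's range is limited). The gripper opens to 85 mm and grips with 20 to 120 N. Pads are 22 mm wide; open, the fingers measure 114 mm over their backs; the gripper's body (76 mm by 85 mm) begins 54 mm behind the grasp point. The pads swing forward as they close: fully open they stand 13 mm farther back than shut.
Start: joints at [-1.499, 0.313, 1.498, -0, 1.331, -0.223], TCP at [152.525, -502.362, 248.294] pointing down, gripper open.
Joint ranges: [-2.94, 2.94], [-0.97, 2.17], [0.19, 2.56], [-1.23, 4.37], [0.02, 3.11], [-2.88, 2.88]. Speed limits (rad/s): [2.39, 2.39, 3.01, 3.14, 3.14, 3.14].

### API

Orientations are given as a unit quaternion [w, x, y, z].
In Python, from rig import ctrl gives the robot as it stands. The module is installed in compiled form; this text tells all that it offers.
- The arm moves only by the shell command python3 -m jog 'ROWS' [FORCE]. ROWS is JSON, a list of rows, each an object with "delta_pos": the shift along the world's x, y, z in mm, a list of three; "angular": the turn, a rotation vector about the world's x, y, z in rad, a list of three; "fingers": the opening, from 0 (shut) to 1 (fully open). In form: [{"delta_pos": [tx, ty, tz], "angular": [rx, ry, rz], "fingers": fingers}, ...]. A call has 1 to 10 rows; each row is the pose to reach, as a shift and turn from the pose commanded when the call began; what a row does not reach only later rows make up. A row lasts 1/8 s, in which the tool goes at most 62.5 mm and 10.7 degrees, less where a joint would pass 70% of its speed; a pose out of reach is approached as far as the arm can. A call with a gripper value outside its range is refused whole. The fingers move at their own pace and stop on an object; FORCE is the grip in N (left out, the last holds). Time passes only in rows, so rows that repeat a pose let the fingers close. It gives the time, the measured TCP pose, the force, the opening and the grip force at its end, in the units of the state.
- ctrl.sense(): the state, without advancing time (a new reading comes with each control period).
- ctrl.capture(name): name is "scene" or "top"; returns a dict with "pixels" (420x560x3 uint8, blue, green, red), "fx", "fy", "cx", "cy" (pixels), "R" (3x3) and "t" (3): a world point X has camera coordinates R X + t. Camera axes: x right, y down, z forward; pixel columns grow to the right and rows downward; lengths in mm; the calibration is good to about 2 mm. A picture is of the moment at which its call begins. There is no depth.
- ctrl.finish_job(): hands the job in; it is judged then, once.
The state is a dict: "time_s": time; "joints": joint angles; "dq": joint speeds; "tau": joint torques, N m; "eef_pos": TCP position; "ee_rot": TCP orientation; "force": force on the tool from outside, world axes, zero at the start; "wrist_torque": the same for the moment, N m; "grip_width": opening from 0.0 (shut) to 1.0 (fully open); "grip_force": force on a finger pad.
Only numpy, scipy, OpenCV 4.12 (cv2) and the standard library are available. Lean on these libraries where they do the work, as an engineer would, in place of code of your own. Each camera call takes 0.05 s, during which the arm holds its last target. There are 200 camera calls.

### The job

Put the longer of the two slotted steel grilles back into the white draining tray: lift it by its handle, tilt it so that one short end goes under the lip at the tray's far end, then lower the other end until the grille lies flat on the ledges inside the tray, and only then let go of the handle. Leave the short grille, the mug and the bowl where they are.

Things in the scene. Friction and masses are not known exactly. Their poses are not given: they have to be found in the camera images.
- drain_tray: White enamelled draining tray, fixed, open on top. Origin: centre of its underside on the counter; x along its length to the far end with the lip, z up. Inside x -98 to 98, y -68 to 68 mm, walls 6 mm thick; near and side walls end at z = 40 mm. The grille rests on ledges 24 mm wide along both long sides, tops at z = 20 mm. The grille cannot go in level; tilted, one end goes under the lip.
- lip_edge (a point): Middle of the lower inner edge of the tray's lip: x = 72, z = 39 mm in the tray's frame, axes as the tray's. The lip spans the tray's whole width, is 5 mm thick (z 39 to 44 mm) and reaches 26 mm inward from the far wall (x 72 to 98 mm), leaving an opening 19 mm high between ledges and lip.
- long_grille: Longer slotted steel grille: stiff plate 180 (x) x 120 (y) x 5 mm, 0.25 kg +-30 %, both ends alike (either may go under the lip), flat on the counter at first, z up, its x within 35 degrees of the tray's. Origin: centre of its underside. Over its middle, the balance point, a dark bridge handle: bar 12 mm thick along x, 58 mm along y, z 21 to 37 mm, on legs at y = +-24 mm. Grip across the 12 mm.
- grille_end_a (a point): Middle of the long grille's short edge at its +x end (90 mm from its centre, at half its thickness); axes as the grille's.
- grille_end_b (a point): Middle of the long grille's short edge at its -x end (90 mm from its centre, at half its thickness); axes as the grille's.
- short_grille: The other slotted steel grille, the same but only 130 mm long (120 mm wide, 5 mm thick, with the same handle); it does not belong in this tray and stays where it lies. Origin: centre of its underside. The two grilles lie left and right of the tray, either way round.
- cream_mug: Cream mug, 78 x 110 x 97 mm, standing behind the work to the right; stays where it is. Origin: centre of its underside.
- dark_bowl: Dark bowl, 115 mm across, 51 mm high, standing behind the work to the left; stays where it is. Origin: centre of its underside.

How it is judged:
By the outcome, as a careful person would: the job done as asked, in the order asked, and still so for the second after the job is handed in, with the robot touching nothing.
It also fails if it takes over 38 s, if anything falls off the work surface, if the arm or the gripper's body presses on something with over 40 N, if the wrist force passes 120 N, or if a joint passes its speed limit or range.

## Working session

There is one attempt and no reset: what is moved stays moved. The work goes in short steps, Python scripts to look and compute and a shell command to move; the robot and the scene stay as the last step left them, time stands still between calls to the robot, and variables do not carry over. Pictures are saved under pics/ and viewed, at most 10 in all, crops included, and the job is handed in when it is done.

```bash
mkdir -p pics
python3 - <<'E'
from rig import ctrl
import cv2,numpy as np
for n in("top","scene"):
    c=ctrl.capture(n); cv2.imwrite(f"pics/{n}0.png",c["pixels"]); print(n,c["fx"],c["fy"],c["cx"],c["cy"],np.round(c["R"],4).tolist(),np.round(c["t"],1).tolist())
s=ctrl.sense();print(s)
E
```

```text
top 381.14261162758567 381.14261162758567 281.35700133900065 212.44505433373186 [[0.0125, -0.9995, -0.0297], [-0.9874, -0.0076, -0.1583], [0.1579, 0.0313, -0.987]] [20.9, 584.4, 957.9]
scene 389.7558092404361 389.7558092404361 276.02074430609355 213.0208756031397 [[-0.6142, -0.7889, 0.0196], [-0.4057, 0.2943, -0.8653], [0.6769, -0.5394, -0.5008]] [336.4, 290.2, 695.4]
{'time_s': 0.1, 'joints': array([-1.49939164e+00,  3.13403267e-01,  1.49833027e+00,  1.25239243e-05,
        1.33102632e+00, -2.23432289e-01]), 'dq': array([-0.00030341, -0.0013534 , -0.00265957, -0.00053077,  0.00185833,
       -0.00044939]), 'tau': array([ 3.00753709e-03, -4.12906229e+01, -2.60140908e+01, -2.23049851e-04,
        3.03440327e-03, -6.01317396e-06]), 'eef_pos': array([ 152.51655108, -502.14446273,  247.79918959]), 'ee_rot': array([-5.81455943e-04,  9.89153610e-01,  1.46883611e-01,  5.03835713e-05]), 'force': array([-0.40764883, -0.99513771, -0.41448628]), 'wrist_torque': array([-0.01901021,  0.03941453, -0.03919868]), 'grip_force': 0.0, 'grip_width': 0.9981146619056152}
```

View pics/top0.png

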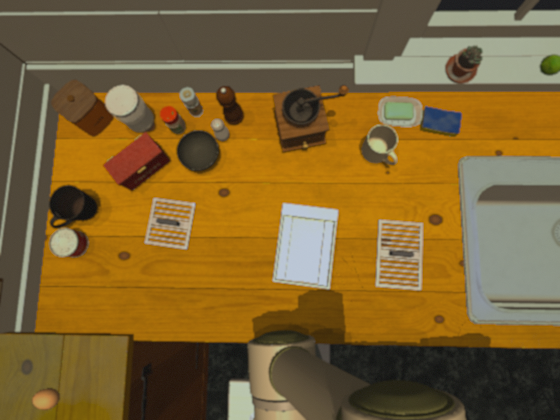

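View pics/scene0.png

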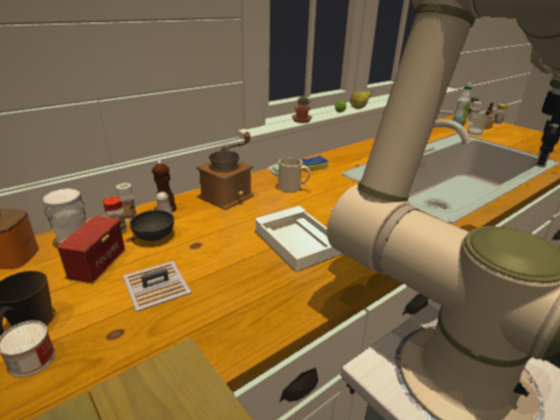

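The top view shows the tray at (306,246) with its lip at the top (away from the robot). The long grille lies to its right at (400,255) and the short grille to its left at (170,223). I'll take a crop to get the edges.

```bash
cat > h.py <<'E'
import numpy as np,cv2
def back(c,uv,z):
    R=np.array(c["R"]);t=np.array(c["t"]);d=R.T@np.array([(uv[0]-c["cx"])/c["fx"],(uv[1]-c["cy"])/c["fy"],1]);o=-R.T@t
    return o+d*(z-o[2])/d[2]
def proj(c,X):
    p=np.atleast_2d(X)@np.array(c["R"]).T+np.array(c["t"])
    return np.c_[p[:,0]/p[:,2]*c["fx"]+c["cx"],p[:,1]/p[:,2]*c["fy"]+c["cy"]]
def frame(x,y,yaw,P):
    P=np.atleast_2d(P).astype(float);a=np.cos(yaw);b=np.sin(yaw)
    return np.c_[x+a*P[:,0]-b*P[:,1],y+b*P[:,0]+a*P[:,1],P[:,2]]
E
python3 - <<'E'
from rig import ctrl
from h import *
c=ctrl.capture("top");im=c["pixels"]
hsv=cv2.cvtColor(im,cv2.COLOR_BGR2HSV)
m=((hsv[...,1]<110)).astype(np.uint8)*255
m=cv2.morphologyEx(m,cv2.MORPH_CLOSE,np.ones((7,7)))
for nm,(x0,x1,y0,y1) in dict(grille=(365,435,210,300),tray=(262,350,195,297)).items():
    mm=np.zeros_like(m);mm[y0:y1,x0:x1]=m[y0:y1,x0:x1]
    cs,_=cv2.findContours(mm,cv2.RETR_EXTERNAL,cv2.CHAIN_APPROX_NONE);k=max(cs,key=cv2.contourArea)
    for z in (5,40):
        w=np.array([back(c,p[0],z)[:2] for p in k],np.float32)
        print(nm,z,cv2.minAreaRect(w))
cr=cv2.resize(im[192:302,262:432],None,fx=4.7,fy=4.7,interpolation=cv2.INTER_CUBIC);cv2.imwrite("pics/crop.png",cr)
E
```

```text
grille 5 ((480.69927978515625, -288.3887939453125), (120.9953384399414, 181.09307861328125), 85.91046905517578)
grille 40 ((478.82958984375, -278.7796325683594), (116.89791870117188, 174.96054077148438), 85.91045379638672)
tray 5 ((502.97906494140625, -38.01380157470703), (156.38011169433594, 218.69998168945312), 83.0584716796875)
tray 40 ((500.35479736328125, -36.883399963378906), (151.08444213867188, 211.29391479492188), 83.0584716796875)
```

View pics/crop.png

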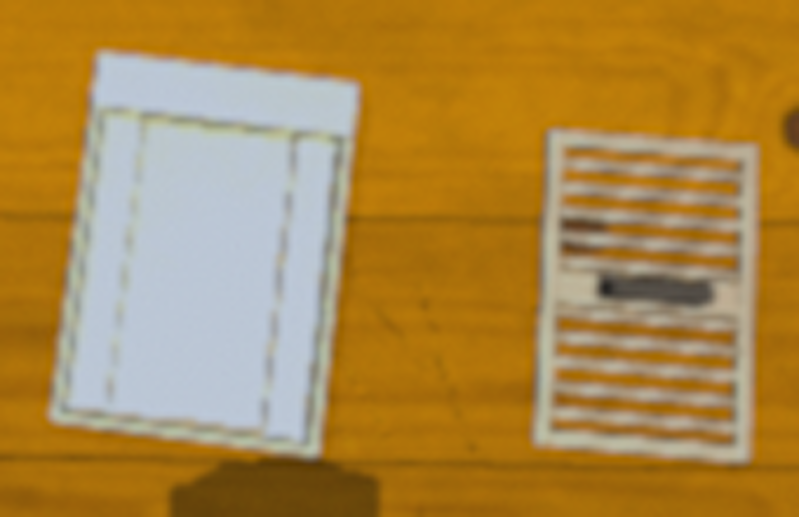

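```bash
python3 - <<'E'
from rig import ctrl
from h import *
from scipy.optimize import least_squares
c=ctrl.capture("top")
uv=lambda p:np.array(p,float)/4.7+[262-.4,192-.4]
print("handle",back(c,uv([655,290]),37))
P=[[-104,74,40],[-104,-74,40],[104,74,44],[104,-74,44],[72,-68,44],[72,68,44]]
U=uv([[50,421],[320,457],[97,51],[360,81],[343,137],[100,112]])
f=lambda q:(proj(c,frame(q[0],q[1],q[2],P))-U).ravel()
r=least_squares(f,[500,-37,-.12]);print("tray",r.x,np.degrees(r.x[2]),np.round(r.fun,1))
E
python3 -m jog '[{"delta_pos":[328,214,-128],"angular":[0,0,1.204],"fingers":1},{"delta_pos":[328,214,-128],"angular":[0,0,1.204],"fingers":1},{"delta_pos":[328,214,-128],"angular":[0,0,1.204],"fingers":1},{"delta_pos":[328,214,-128],"angular":[0,0,1.204],"fingers":1},{"delta_pos":[328,214,-128],"angular":[0,0,1.204],"fingers":1},{"delta_pos":[328,214,-128],"angular":[0,0,1.204],"fingers":1},{"delta_pos":[328,214,-128],"angular":[0,0,1.204],"fingers":1},{"delta_pos":[328,214,-128],"angular":[0,0,1.204],"fingers":1},{"delta_pos":[328,214,-128],"angular":[0,0,1.204],"fingers":1},{"delta_pos":[328,214,-128],"angular":[0,0,1.204],"fingers":0.6}]' 60
```

```text
handle [ 480.85740695 -284.51412742   37.        ]
tray [ 4.99617754e+02 -3.71952802e+01 -1.11117168e-01] -6.366544742055369 [ 0.2  0.4 -0.  -0.   0.   0.1 -0.2  0.2 -0.1  0.   0.2 -0.8]
time_s: 1.45
eef_pos: [479.9, -289.2, 120.7]
ee_rot: [0.0, 0.733, 0.681, -0.0]
force: [-0.5, -0.3, -0.3]
grip_width: 0.819
grip_force: 0.0
```

```bash
python3 -m jog '[{"delta_pos":[0,1,-40],"angular":[0,0,0],"fingers":0.6},{"delta_pos":[0,1,-70],"angular":[0,0,0],"fingers":0.6},{"delta_pos":[0,1,-92],"angular":[0,0,0],"fingers":0.6},{"delta_pos":[0,1,-92],"angular":[0,0,0],"fingers":0.6},{"delta_pos":[0,1,-92],"angular":[0,0,0],"fingers":0},{"delta_pos":[0,1,-92],"angular":[0,0,0],"fingers":0},{"delta_pos":[0,1,-92],"angular":[0,0,0],"fingers":0},{"delta_pos":[0,1,-92],"angular":[0,0,0],"fingers":0},{"delta_pos":[0,1,-92],"angular":[0,0,0],"fingers":0}]' 70
```

```text
time_s: 2.58
eef_pos: [481.0, -287.9, 29.6]
ee_rot: [0.001, 0.732, 0.681, 0.0]
force: [-0.8, -0.0, 5.7]
grip_width: 0.122
grip_force: 69.5
```

```bash
python3 -m jog '[{"delta_pos":[0,0,20],"angular":[0,0,0],"fingers":0},{"delta_pos":[0,0,50],"angular":[0,0,0],"fingers":0},{"delta_pos":[0,0,90],"angular":[0,0,0],"fingers":0},{"delta_pos":[0,0,120],"angular":[0,0,0],"fingers":0},{"delta_pos":[0,0,120],"angular":[0,0,0],"fingers":0},{"delta_pos":[0,0,120],"angular":[0,0,0],"fingers":0}]'
python3 - <<'E'
from rig import ctrl
import cv2
a=ctrl.capture("top")["pixels"];cv2.imwrite("pics/l1.png",cv2.resize(a[150:310,250:450],None,fx=3,fy=3))
E
```

```text
time_s: 3.32
eef_pos: [480.0, -286.8, 146.9]
ee_rot: [-0.001, 0.732, 0.681, -0.0]
force: [-0.6, 0.6, -3.9]
grip_width: 0.13
grip_force: 68.8
```

View pics/l1.png

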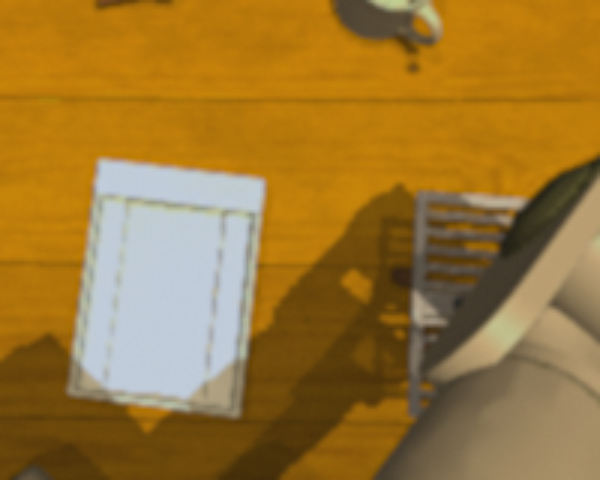

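```bash
python3 -m jog '[{"delta_pos":[0,30,0],"angular":[0,0,0],"fingers":0},{"delta_pos":[-1,70,0],"angular":[0,0,0],"fingers":0},{"delta_pos":[-2,110,0],"angular":[0,0,0],"fingers":0},{"delta_pos":[-3,150,0],"angular":[0.006,0.065,-0.01],"fingers":0},{"delta_pos":[-4,190,0],"angular":[0.012,0.13,-0.02],"fingers":0},{"delta_pos":[-4,225,0],"angular":[0.018,0.195,-0.03],"fingers":0},{"delta_pos":[-4,253,-10],"angular":[0.024,0.261,-0.042],"fingers":0},{"delta_pos":[-4,253,-27.5],"angular":[0.024,0.261,-0.042],"fingers":0},{"delta_pos":[-4,253,-27.5],"angular":[0.024,0.261,-0.042],"fingers":0},{"delta_pos":[-4,253,-27.5],"angular":[0.024,0.261,-0.042],"fingers":0}]'
python3 - <<'E'
from rig import ctrl
from h import *
from scipy.spatial.transform import Rotation as Ro
s=ctrl.sense();q=s["ee_rot"];R=Ro.from_quat([*q[1:],q[0]]).as_matrix()
print(s["eef_pos"],R.round(3).tolist())
# predicted grille corners drawn
C=s["eef_pos"]+28.5*R[:,2]
for n in("scene","top"):
    c=ctrl.capture(n);im=c["pixels"].copy()
    im=cv2.resize(im,None,fx=3,fy=3)
    if n=="scene":
        for a,b in((90,60),(90,-60),(-90,60),(-90,-60)):
            u=proj(c,C+a*R[:,1]+b*R[:,0])[0];cv2.circle(im,tuple((u*3).astype(int)),4,(0,0,255),1)
        for p in frame(500,-37.1,np.radians(-6.5),[[72,68,44],[72,-68,44],[-104,74,40],[104,74,44]]):
            u=proj(c,p)[0];cv2.circle(im,tuple((u*3).astype(int)),4,(255,0,0),1)
        cv2.imwrite("pics/pre_s.png",im[480:900,620:1320])
    else:
        cv2.imwrite("pics/pre_t.png",im[480:960,700:1400])
E
```

```text
time_s: 4.62
eef_pos: [476.5, -34.7, 120.9]
ee_rot: [-0.097, 0.74, 0.66, -0.087]
force: [0.2, 0.8, -2.4]
grip_width: 0.123
grip_force: 68.7
[476.54459807 -34.6546795  120.8817064 ] [[0.114, 0.959, -0.257], [0.993, -0.111, 0.029], [-0.0, -0.259, -0.966]]
```

View pics/pre_s.png

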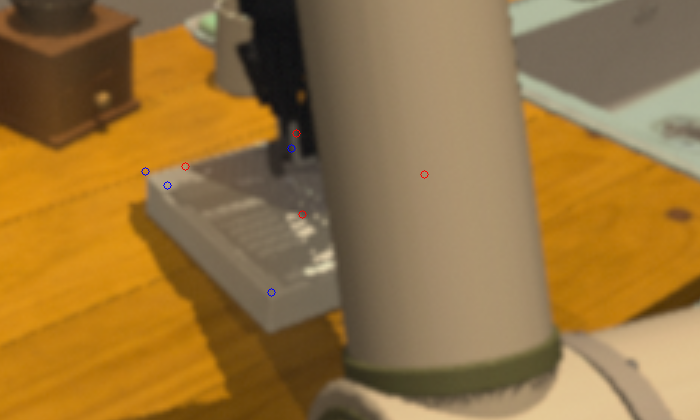

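The scene view shows the tilted grille over the tray. Its predicted far-left corner at (186,166) and near-left corner at (302,214) match the visible plate, and the predicted tray points at (167,185) and (271,292) match the rim. Next I lower it in front of the lip.

```bash
python3 -m jog '[{"delta_pos":[0,0,-15],"angular":[0,0,0],"fingers":0},{"delta_pos":[0,0,-30],"angular":[0,0,0],"fingers":0},{"delta_pos":[0,0,-40],"angular":[0,0,0],"fingers":0},{"delta_pos":[0,0,-46],"angular":[0,0,0],"fingers":0},{"delta_pos":[0,0,-46],"angular":[0,0,0],"fingers":0},{"delta_pos":[0,0,-46],"angular":[0,0,0],"fingers":0}]'
```

```text
time_s: 5.48
eef_pos: [476.8, -34.4, 75.1]
ee_rot: [-0.097, 0.74, 0.66, -0.087]
force: [-0.7, 0.4, -2.7]
grip_width: 0.127
grip_force: 68.7
```

```bash
python3 -m jog '[{"delta_pos":[8,-0.9,0],"angular":[0,0,0],"fingers":0},{"delta_pos":[16,-1.8,0],"angular":[0,0,0],"fingers":0},{"delta_pos":[24,-2.7,0],"angular":[0,0,0],"fingers":0},{"delta_pos":[30,-3.4,0],"angular":[0,0,0],"fingers":0},{"delta_pos":[34.8,-4,0],"angular":[0,0,0],"fingers":0},{"delta_pos":[34.8,-4,0],"angular":[0,0,0],"fingers":0},{"delta_pos":[34.8,-4,0],"angular":[0,0,0],"fingers":0}]'
python3 - <<'E'
from rig import ctrl
from h import *
c=ctrl.capture("top");im=cv2.resize(c["pixels"],None,fx=4,fy=4)[760:1200,1000:1500];cv2.imwrite("pics/ins.png",im)
E
```

```text
time_s: 6.35
eef_pos: [511.1, -38.3, 74.7]
ee_rot: [-0.098, 0.74, 0.66, -0.087]
force: [1.2, -0.5, -2.9]
grip_width: 0.13
grip_force: 68.8
```

View pics/ins.png

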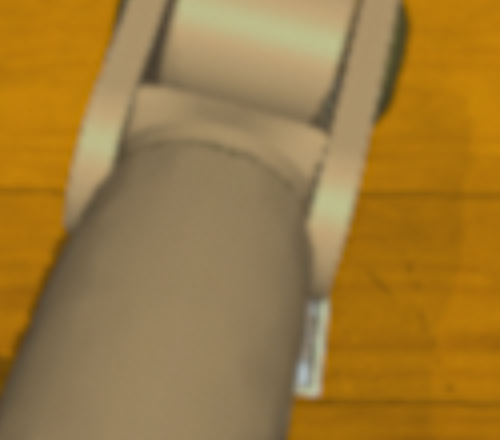

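The camera can't see the insertion because the arm blocks it, but the wrist reads no contact force. Next I rotate the grille about its far end until it is almost flat.

```bash
python3 -m jog '[{"delta_pos":[-1.9,0.2,-5],"angular":[-0.006,-0.052,0],"fingers":0},{"delta_pos":[-3.7,0.4,-9],"angular":[-0.012,-0.104,0],"fingers":0},{"delta_pos":[-5.6,0.6,-14],"angular":[-0.018,-0.156,0],"fingers":0},{"delta_pos":[-7.5,0.8,-19],"angular":[-0.024,-0.208,0],"fingers":0},{"delta_pos":[-9.4,1.1,-24],"angular":[-0.03,-0.26,0],"fingers":0},{"delta_pos":[-9.4,1.1,-24],"angular":[-0.03,-0.26,0],"fingers":0},{"delta_pos":[-9.4,1.1,-24],"angular":[-0.03,-0.26,0],"fingers":0}]'
```

```text
time_s: 7.28
eef_pos: [502.2, -37.4, 51.1]
ee_rot: [-0.0, 0.746, 0.666, -0.0]
force: [-0.5, -0.1, -3.3]
grip_width: 0.122
grip_force: 68.7
```

```bash
python3 -m jog '[{"delta_pos":[0,0,-1],"angular":[0,0,0],"fingers":0},{"delta_pos":[0,0,-1.5],"angular":[0,0,0],"fingers":0},{"delta_pos":[0,0,-2],"angular":[0,0,0],"fingers":0},{"delta_pos":[0,0,-2.5],"angular":[0,0,0],"fingers":0},{"delta_pos":[0,0,-2.5],"angular":[0,0,0],"fingers":0}]'
```

```text
time_s: 7.9
eef_pos: [502.2, -37.3, 49.5]
ee_rot: [0.0, 0.746, 0.666, -0.0]
force: [-5.4, 0.4, 13.0]
grip_width: 0.125
grip_force: 71.1
```

Run:
```python
from rig import ctrl
from h import *
s=ctrl.sense();print(s["force"],s["wrist_torque"])
c=ctrl.capture("scene");im=cv2.resize(c["pixels"][190:290,235:375],None,fx=5,fy=5,interpolation=cv2.INTER_CUBIC);cv2.imwrite("pics/flat.png",im)
```

```text
[-5.38962338  0.3978175  12.96712589] [ 0.1890523   0.85470716 -0.02640411]
```

View pics/flat.png

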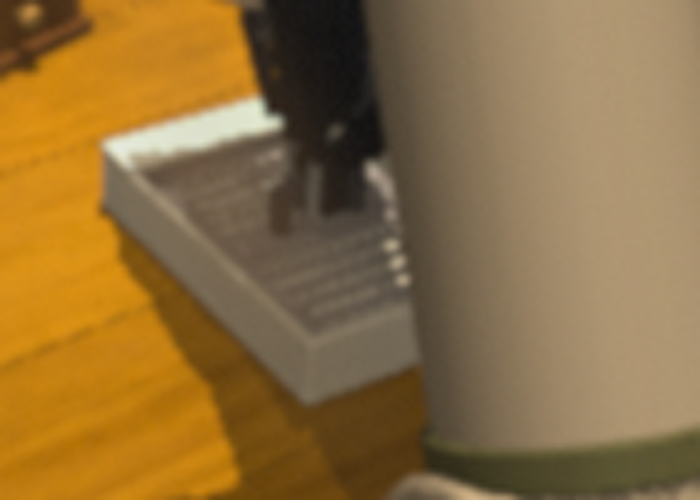

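The grille lies inside the tray below the rim. Its near edge is inside the near wall at (320,330) and its far end is under the lip at (200,150). I now release the handle and retreat upward.

```bash
python3 -m jog '[{"delta_pos":[0,0,0.7],"angular":[0,0,0],"fingers":0.5},{"delta_pos":[0,0,0.7],"angular":[0,0,0],"fingers":0.5},{"delta_pos":[0,0,0.7],"angular":[0,0,0],"fingers":0.5},{"delta_pos":[0,0,0.7],"angular":[0,0,0],"fingers":0.5},{"delta_pos":[0,0,20],"angular":[0,0,0],"fingers":0.5},{"delta_pos":[0,0,60],"angular":[0,0,0],"fingers":0.5},{"delta_pos":[0,0,110],"angular":[0,0,0],"fingers":0.5},{"delta_pos":[0,0,160],"angular":[0,0,0],"fingers":0.5},{"delta_pos":[0,0,160],"angular":[0,0,0],"fingers":0.5}]'
python3 -m jog '[{"delta_pos":[-80,-80,20],"angular":[0,0,0],"fingers":0.5},{"delta_pos":[-100,-180,20],"angular":[0,0,-0.3],"fingers":0.5},{"delta_pos":[-150,-300,20],"angular":[0,0,-0.6],"fingers":0.5},{"delta_pos":[-150,-300,20],"angular":[0,0,-0.6],"fingers":0.5},{"delta_pos":[-150,-300,20],"angular":[0,0,-0.6],"fingers":0.5},{"delta_pos":[-150,-300,20],"angular":[0,0,-0.6],"fingers":0.5},{"delta_pos":[-150,-300,20],"angular":[0,0,-0.6],"fingers":0.5},{"delta_pos":[-150,-300,20],"angular":[0,0,-0.6],"fingers":0.5}]'
python3 - <<'E'
from rig import ctrl
from h import *
c=ctrl.capture("top");im=cv2.resize(c["pixels"][192:302,142:352],None,fx=3.8,fy=3.8,interpolation=cv2.INTER_CUBIC);cv2.imwrite("pics/end.png",im)
E
```

```text
time_s: 9.07
eef_pos: [503.2, -37.6, 211.6]
ee_rot: [0.003, 0.746, 0.666, 0.001]
force: [0.5, 0.4, 0.4]
grip_width: 0.505
grip_force: 0.0
time_s: 10.07
eef_pos: [352.1, -336.3, 227.6]
ee_rot: [-0.001, 0.91, 0.415, -0.0]
force: [1.2, 0.0, 0.5]
grip_width: 0.498
grip_force: 0.0
```

View pics/end.png

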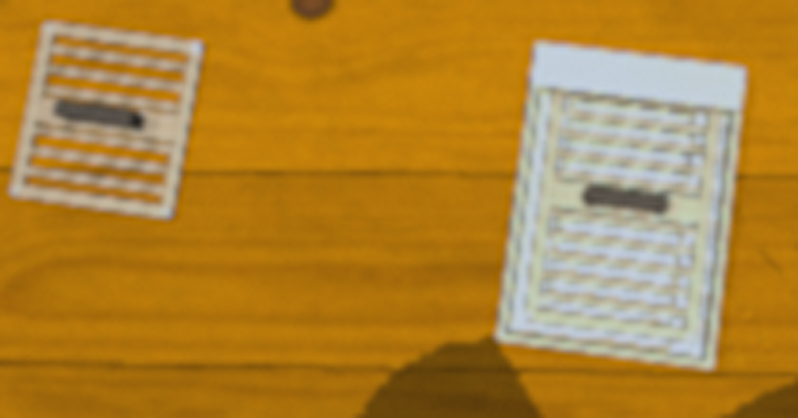

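The grille lies flat in the tray with its far end under the lip at (630,95) and its handle at (625,198). The short grille hasn't moved.

```bash
python3 -c "
from rig import ctrl
print(ctrl.finish_job())"
```

```text
the job is handed in; nothing more can be done
None
```

The long grille lies flat on the tray's ledges with its far end under the lip; I let go of the handle only after that, left the short grille, mug and bowl alone, and handed the job in after about 10 s of robot time.

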